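Unlock the bread carrier and hold it level

TASK

The aluminium carrier tray with two bread rolls is locked on its dock: pick up the mallet and strike the red pin fully down with it (do not touch the pin with the gripper), then lay the mallet back on the counter. Then lift the tray by its wooden handle to about 10 cm above the dock, keeping it level with both rolls in it, and finish while still holding it there, steady and level. Leave the jar, the oil bottle and the dark loaf where they are.

Things in the scene. Friction and masses are not known exactly. Their poses are not given: they have to be found in the camera images.
- dock: Fixed dock on the counter: grey slab 200 (x) x 280 (y) x 30 mm high, with 8 mm high locating strips round the tray (about 2 mm play in x, 2.5 mm at +y). At its -y end stands a blue lock housing, 60 (x) x 66 (y) x 85 mm high, centred at (0, -183) mm. Origin: centre of the slab's underside, on the counter; z up. Its place and yaw (up to about 0.4 rad) vary.
- lock_pin: Red pin head, 30 mm diameter, 8 mm thick, on a 16 mm stem standing out of the blue housing. Origin: centre of its top face, 111 mm above the counter when up; z up. Slides straight down 16 mm against spring and friction (5 N, 7 N at the bottom) to a hard stop (top 95 mm high, 10 mm above the housing); friction keeps it where it is left. Only the mallet may touch it.
- lock_bolt (a joint): Brass bolt 22 mm wide and 10 mm thick, coupled one to one to the pin, sliding out of the housing over the lug on the tray's end. 0 = pin up, bolt 11 mm over the lug (locked, the tray can rise only about 3.5 mm); 0.016 m = pin fully down, bolt withdrawn 5 mm clear of the lug.
- tray: Loose aluminium tray, 170 (x) x 250 (y) mm, walls 26 mm high, floor 4 mm thick, bridged across its middle by a wooden handle bar along x on steel straps at x = +-80 mm. A steel lug 50 mm wide sticks out 20 mm at the -y end, under the bolt. Origin: centre of its underside, 30 mm above the counter when docked; z up. About 0.4 kg plus rolls
- tray_grip (a point): Centre of the tray's pale wooden handle bar, 142 mm above the tray's underside at its x = y = 0. The bar runs along the tray's x, is 156 mm long, 14 mm thick (y) and 26 mm tall; best gripped here from above, firmly (50 N), the fingers closing along the tray's y
- roll_1: Golden loose bread roll with a pale cross scored on top, dome 80 mm across and 49 mm high, about 70 g, in the -y half of the tray. Origin: centre of its underside.
- roll_2: The same roll in the +y half of the tray. Origin: centre of its underside.
- mallet: Mallet standing on one face of its head: upright black rubber cylinder with an orange band, 52 mm diameter, 62 mm high, and a level handle along the mallet's -x. Origin: centre of the head's lower face, which strikes the pin; z up. 0.34 kg. It stands steadily on its head, the handle in the air pointing right (-y) within 0.35 rad. On the right of the counter, at times swapped with the jar
- mallet_grip (a point): On the handle's centre line, 50 mm from the head's axis, 31 mm above the counter. Pale wooden handle 18 mm thick (y), 24 mm tall, ending 195 mm from the head's axis. Grip here from above, fingers closing along the mallet's y, with 50 to 60 N, so that it does not turn in the fingers
- jar: Bystander: amber glass jar with a brass lid, 64 mm diameter, 78 mm high, loose. Origin: centre of its underside.
- oil_bottle: Bystander: green glass bottle with a black cap, 60 mm diameter, 190 mm high, loose. Origin: centre of its underside.
- cob_loaf: Bystander: dark round loaf, 136 mm diameter, 72 mm high, loose. Origin: centre of its underside.
There are look-alikes about, which are no part of the job. Leave any blue or turquoise look-alike of the mallet alone.

How it is judged:
By the outcome, as a careful person would: the job done as asked, in the order asked, and still so for the second after the job is handed in, while the arm keeps its last pose, push and grip.
It also fails if it takes over 67 s, if anything falls off the work surface, if the arm or the gripper's body presses on something with over 40 N, if the wrist force passes 120 N, or if a joint passes its speed limit or range.

ROBOT

A 6-joint arm with a two-finger parallel gripper is mounted at the origin on the work surface. World frame = base frame: x ahead of the robot, y to its left, z up, the work surface at z = 0. Lengths are in m, angles in rad, forces in N, time in s.
With the tool pointing down it reaches from about 0.225 to 0.875 m from the base axis. Payload 3.4 kg.
Tool frame: the origin (TCP) lies between the finger pads; the fingertips stand 25 mm ahead of it and the grasp point (between the pads) lies 6 mm ahead of it (r.nose_length is the z of the fingertips in the tool frame, in m); z points along the fingers, y is the line along which they close (so a half turn about z gives the same grasp; the last joint's range is limited). The gripper opens to 85 mm and grips with 20 to 120 N. Pads are 22 mm wide; open, the fingers measure 114 mm over their backs; the gripper's body (76 mm by 85 mm) begins 54 mm behind the grasp point. The pads swing forward as they close: fully open they stand 13 mm farther back than shut.
Start: joints at [1.113, 0.276, 1.505, -0, 1.361, -0.121], TCP at [0.19, 0.543, 0.256] pointing down, gripper open.
Joint ranges: [-2.89, 2.89], [-0.75, 2.08], [0.22, 2.7], [-1.18, 4.32], [0.11, 2.71], [-2.7, 2.7]. Speed limits (rad/s): [2.57, 2.57, 3.14, 3.14, 3.14, 3.14].

INTERFACE

Orientations are given as a unit quaternion [w, x, y, z].
In Python, from station import r, eyes gives the robot as it stands.
- The arm moves only by the shell command python3 -m handwheel 'ROWS' [FORCE]. ROWS is JSON, one flat list of numbers, 5 for each row, row after row: the opening, from -1 (shut) to 1 (fully open), then the shift along the world's x, y, z in units of 0.75 m (1.0 is 0.75 m), then the turn about the world's z in units of 180 degrees (1.0 is 180 degrees). A call has 1 to 20 rows; each row is the pose to reach, as a shift and turn from the pose commanded when the call began, turning the shorter way round; what a row does not reach only later rows make up. A row lasts 1/8 s, in which the tool goes at most 62.5 mm and 10.7 degrees, less where a joint would pass 70% of its speed; a pose out of reach is approached as far as the arm can. A call with a number of a shift or a turn outside -1 to 1 is refused whole. A call with a gripper value outside its range is refused whole. The fingers move at their own pace and stop on an object; FORCE is the grip in N (left out, the last holds). Time passes only in rows, so rows that repeat a pose let the fingers close. It gives the time, the measured TCP pose, the force, the opening and the grip force at its end, in the units of the state.
- r.observe(): the state, without advancing time (a new reading comes with each control period).
- eyes.capture(name): name is "scene" or "top" or "wrist"; returns the picture (400x640x3 uint8, red, green, blue); there is no depth.
- eyes.camera_params(name): a dict with "fov_y" (degrees; the focal length in pixels is half the picture's height over the tangent of half this angle, whatever the lens; pixels are square), "cx", "cy" (the principal point, pixels), "dist_coeffs" ([k1, k2, p1, p2, k3] as OpenCV has them; the pictures are not rectified), "eye" and "attitude" of the camera in the world; the wrist camera has in their place "T_tool_cam" (4x4, takes a point from camera to tool coordinates, whose origin is the TCP and whose axes are the flange's). Camera axes: x right, y up, looking along -z (the intrinsics and any distortion apply to the point x, -y, -z); pixel columns grow to the right and rows downward; lengths in m; the calibration is good to about 2 mm. A picture is of the moment at which its call begins: read the wrist's pose just before it. camera_params takes no time and is no camera call.
- r.sign_off(): hands the job in; it is judged then, once.
The state is a dict: "clock": time; "q": joint angles; "qd": joint speeds; "tau": joint torques, N m; "ee_pos": TCP position; "tcp_rot": TCP orientation; "ft_force": force on the tool from outside, world axes, zero at the start; "torque": the same for the moment, N m; "width": finger opening in m; "grasp_force": force on a finger pad.
Only numpy, scipy, OpenCV 4.12 (cv2) and the standard library are available. Lean on these libraries where they do the work, as an engineer would, in place of code of your own. Each camera call takes 0.05 s, during which the arm holds its last target. There are 200 camera calls.

## Working session

There is one attempt and no reset: what is moved stays moved. The work goes in short steps, Python scripts to look and compute and a shell command to move; the robot and the scene stay as the last step left them, time stands still between calls to the robot, and variables do not carry over. Pictures are saved under pics/ and viewed, at most 13 in all, crops included, and the job is handed in when it is done.

```bash
mkdir -p pics; ls; python3 - <<'E'
from station import r, eyes
import cv2, numpy as np
for n in ("scene","top"):
    p=eyes.camera_params(n); print(n,p)
    cv2.imwrite(f"pics/{n}0.png",eyes.capture(n)[:,:,::-1])
print(eyes.camera_params("wrist")); print(r.observe()); print(r.nose_length)
E
```

```text
pics
scene {'fov_y': 55.0960166917517, 'cx': 322.43205594747803, 'cy': 198.2752779053428, 'dist_coeffs': array([-0.07568242,  0.        ,  0.        ,  0.        ,  0.        ]), 'eye': array([1.03897415, 0.74405213, 0.78000057]), 'attitude': array([0.26360914, 0.1403693 , 0.44511469, 0.84420352])}
top {'fov_y': 48.15349270727588, 'cx': 321.7211825778002, 'cy': 202.74999232452282, 'dist_coeffs': array([0.0117327, 0.       , 0.       , 0.       , 0.       ]), 'eye': array([ 0.22395045, -0.0183493 ,  1.36286526]), 'attitude': array([ 0.71154401,  0.07562627, -0.07808939, -0.69418141])}
{'fov_y': 61.68674428822196, 'cx': 322.24789300993314, 'cy': 202.18881944624172, 'dist_coeffs': array([0.01746382, 0.        , 0.        , 0.        , 0.        ]), 'T_tool_cam': array([[ 3.62380038e-04,  9.46618570e-01,  3.22355630e-01,
         8.33445912e-02],
       [ 9.99999934e-01, -3.35781579e-04, -1.38117446e-04,
         1.02061792e-03],
       [-2.25034563e-05,  3.22355659e-01, -9.46618629e-01,
        -1.18568493e-01],
       [ 0.00000000e+00,  0.00000000e+00,  0.00000000e+00,
         1.00000000e+00]])}
{'clock': 0.1, 'q': array([ 1.11301352e+00,  2.76514482e-01,  1.50601390e+00,  1.20143435e-05,
        1.36069173e+00, -1.20996068e-01]), 'qd': array([-0.00021186, -0.00171288, -0.00362246,  0.00030463, -0.00041795,
       -0.00137608]), 'tau': array([ 1.68102059e-03, -4.17702448e+01, -2.46402973e+01, -8.74186935e-05,
        5.81647459e-03,  3.70363989e-05]), 'ee_pos': array([0.18981918, 0.54230746, 0.25553309]), 'tcp_rot': array([-2.37841396e-04,  1.67599844e-01,  9.85854771e-01, -7.78216880e-04]), 'ft_force': array([0.21013321, 0.11186689, 0.07939572]), 'torque': array([ 0.03280632, -0.00309261,  0.04703442]), 'grasp_force': 0.0, 'width': 0.08562129863454501}
0.025
```

View pics/top0.png

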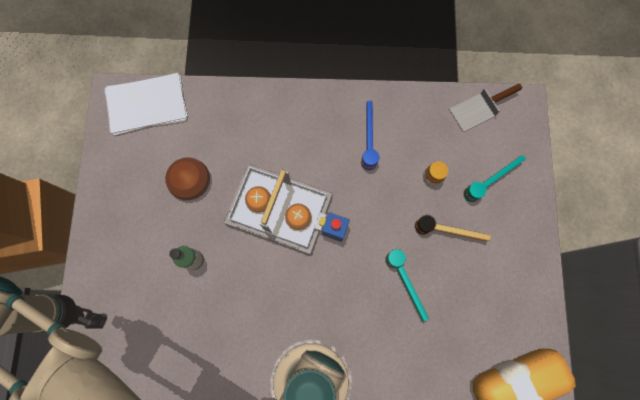

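View pics/scene0.png

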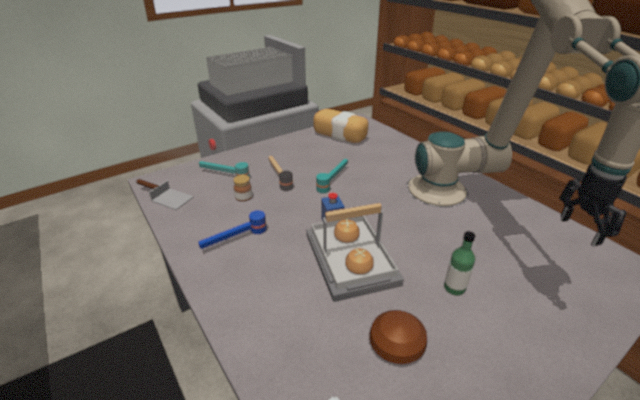

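Top view: the real mallet has a black head at (427,224) and a pale handle to (488,238). Things it could be taken for are the blue mallet (370,158), the turquoise mallets (397,259) and (477,190), and the spatula (475,108). The jar is at (438,172). The red pin is at (336,225), and the tray handle bar runs from (283,173) to (266,221). I choose the black head with the pale handle and check it in a crop.

```bash
cat > h.py <<'E'
from station import r, eyes
import cv2, numpy as np
from scipy.spatial.transform import Rotation as R
def rot(q): return R.from_quat([q[1],q[2],q[3],q[0]])
def cam(n,st=None):
    p=eyes.camera_params(n); f=200/np.tan(np.radians(p["fov_y"]/2))
    K=np.array([[f,0,p["cx"]],[0,f,p["cy"]],[0,0,1]])
    if n=="wrist":
        T=np.eye(4); T[:3,:3]=rot(st["tcp_rot"]).as_matrix(); T[:3,3]=st["ee_pos"]; T=T@p["T_tool_cam"]
        return K,p["dist_coeffs"],T[:3,3],T[:3,:3]
    return K,p["dist_coeffs"],p["eye"],rot(p["attitude"]).as_matrix()
def ray(c,uv):
    u=cv2.undistortPoints(np.array(uv,float).reshape(-1,1,2),c[0],c[1])[:,0]
    d=np.c_[u[:,0],-u[:,1],-np.ones(len(u))]@c[3].T
    return c[2],d/np.linalg.norm(d,axis=1)[:,None]
def plane(c,uv,z):
    o,d=ray(c,uv); return o+d*((z-o[2])/d[:,2])[:,None]
def blobs(im,lo,hi,box=None,n=1):
    m=cv2.inRange(cv2.cvtColor(im,cv2.COLOR_RGB2HSV),np.array(lo),np.array(hi))
    if box: k=np.zeros_like(m); x0,y0,x1,y1=box; k[y0:y1,x0:x1]=255; m&=k
    cs=cv2.findContours(m,cv2.RETR_EXTERNAL,cv2.CHAIN_APPROX_NONE)[0]
    return sorted(cs,key=cv2.contourArea)[::-1][:n]
E
python3 - <<'E'
from h import *
im=eyes.capture("top"); c=cam("top")
cv2.imwrite("pics/crop.png",cv2.resize(im[140:290,220:520,::-1],None,fx=2.6,fy=2.6,interpolation=cv2.INTER_CUBIC))
def show(n,cs,z):
    for k in cs:
        (x,y),wh,a=cv2.minAreaRect(k); P=plane(c,cv2.boxPoints(((x,y),wh,a)),z)
        print(n,cv2.contourArea(k),np.round((x,y),1),np.round(wh,1),'ctr',np.round(plane(c,[(x,y)],z)[0],4),'corners',np.round(P[:,:2],3).tolist())
show('pin',blobs(im,(0,150,100),(6,255,255),(310,200,360,250)),.111)
show('pin2',blobs(im,(172,150,80),(180,255,255),(310,200,360,250)),.111)
show('housing',blobs(im,(105,120,30),(125,255,255),(310,200,360,250)),.085)
show('wood',blobs(im,(12,90,120),(28,255,255),(425,210,500,250),2),.043)
show('bar',blobs(im,(12,80,100),(28,200,255),(255,165,295,225),2),.185)
show('black',blobs(im,(0,0,0),(180,255,55),(410,210,445,240)),.062)
show('jar',blobs(im,(10,120,80),(28,255,255),(420,155,455,190)),.078)
E
```

```text
pin 50.5 [336. 224.] [8. 8.] ctr [ 0.4404 -0.0613  0.111 ] corners [[0.452, -0.05], [0.452, -0.072], [0.429, -0.073], [0.429, -0.05]]
pin2 0.0 [333.8 219.6] [0.9 4.5] ctr [ 0.4529 -0.0549  0.111 ] corners [[0.451, -0.049], [0.457, -0.06], [0.455, -0.061], [0.449, -0.05]]
housing 381.5 [335.4 225.3] [21.5 19.6] ctr [ 0.441  -0.0604  0.085 ] corners [[0.423, -0.022], [0.478, -0.04], [0.459, -0.099], [0.404, -0.081]]
wood 290.0 [462.4 232.1] [56.1  6.2] ctr [ 0.4374 -0.4405  0.043 ] corners [[0.443, -0.357], [0.462, -0.362], [0.431, -0.524], [0.413, -0.519]]
bar 505.5 [264.9 193.3] [23.1 56.6] ctr [0.5069 0.1349 0.185 ] corners [[0.445, 0.188], [0.593, 0.14], [0.571, 0.08], [0.423, 0.13]]
bar 127.0 [289.5 214.5] [19.  9.] ctr [0.4503 0.0662 0.185 ] corners [[0.476, 0.079], [0.477, 0.055], [0.425, 0.053], [0.424, 0.077]]
black 214.0 [425.  224.5] [17. 18.] ctr [ 0.454  -0.3253  0.062 ] corners [[0.479, -0.299], [0.48, -0.353], [0.429, -0.351], [0.428, -0.298]]
jar 338.0 [436.8 171.8] [19.1 22.6] ctr [ 0.6119 -0.3607  0.078 ] corners [[0.607, -0.317], [0.658, -0.366], [0.617, -0.405], [0.566, -0.356]]
```

View pics/crop.png

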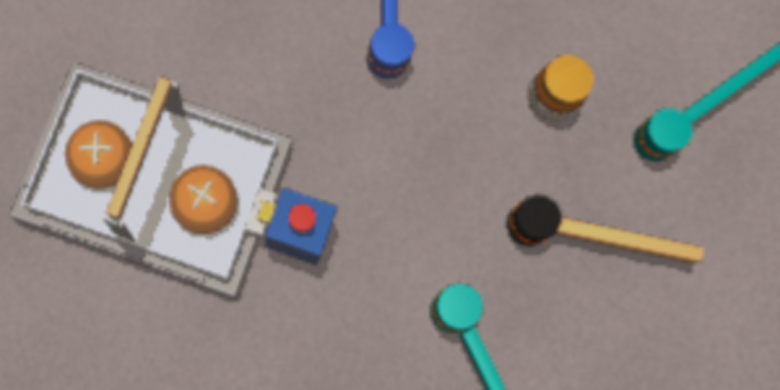

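The crop confirms it: black head at crop (538,216), pale handle. The other mallets are turquoise or blue. I'm moving over there for a wrist look.

```bash
python3 -m handwheel '[1,0.15,-0.3,0.06,-0.2, 1,0.28,-1,0.06,-0.452, 1,0.28,-1,0.06,-0.452, 1,0.28,-1,0.06,-0.452, 1,0.28,-1,0.06,-0.452, 1,0.28,-1,0.06,-0.452, 1,0.28,-1,0.06,-0.452, 1,0.28,-1,0.06,-0.452, 1,0.28,-1,0.06,-0.452, 1,0.28,-1,0.06,-0.452, 1,0.28,-1,0.06,-0.452, 1,0.28,-1,0.06,-0.452, 1,0.28,-1,0.06,-0.452, 1,0.28,-1,0.06,-0.452]' && python3 -m handwheel '[1,0.064,-0.2,-0.04,0, 1,0.064,-0.228,-0.04,0, 1,0.064,-0.228,-0.04,0, 1,0.064,-0.228,-0.04,0, 1,0.064,-0.228,-0.04,0, 1,0.064,-0.228,-0.04,0]'
python3 - <<'E'
from h import *
s=r.observe(); im=eyes.capture("wrist"); cv2.imwrite("pics/w1.png",im[:,:,::-1]); print(s)
E
```

```text
clock: 1.9
ee_pos: [0.4004, -0.2094, 0.3007]
tcp_rot: [-0.0, 0.771, 0.637, -0.0]
ft_force: [0.4, 0.7, -0.2]
width: 0.0853
grasp_force: 0.0
clock: 2.65
ee_pos: [0.4479, -0.3763, 0.272]
tcp_rot: [0.0, 0.769, 0.639, 0.0]
ft_force: [0.1, 0.1, -0.1]
width: 0.0852
grasp_force: 0.0
{'clock': 2.65, 'q': array([-8.17944331e-01,  2.82888991e-01,  1.45591648e+00,  4.89611728e-04,
        1.40270986e+00, -6.33556349e-01]), 'qd': array([ 0.00054177, -0.00397699, -0.00393801, -0.00261854, -0.00441466,
       -0.0004598 ]), 'tau': array([-2.84463158e-01, -4.17072988e+01, -2.49084270e+01, -1.22188739e-02,
       -1.59343489e-02,  2.41178874e-03]), 'ee_pos': array([ 0.44791478, -0.37631962,  0.27200555]), 'tcp_rot': array([2.42048465e-05, 7.69228625e-01, 6.38973601e-01, 2.43232799e-04]), 'ft_force': array([ 0.06888292,  0.0809425 , -0.11008111]), 'torque': array([-0.00656414, -0.01978244, -0.01046447]), 'grasp_force': 0.0, 'width': 0.0851929391218032}
```

View pics/w1.png

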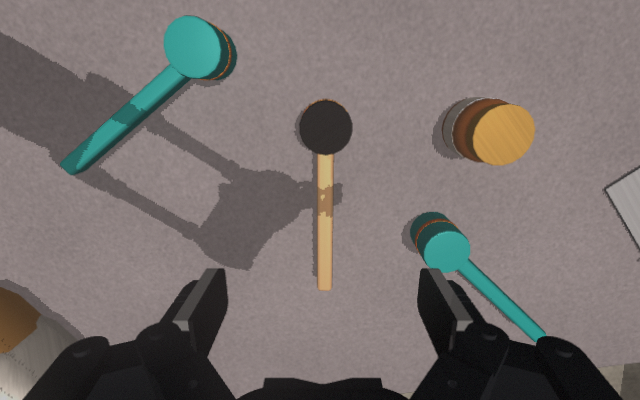

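Wrist view: black head centred at about (326,127), handle running down to (325,290). The jar at (490,130) and the turquoise mallets are clear of the fingers.

```bash
python3 - <<'E'
from h import *
s=r.observe(); im=eyes.capture("wrist"); c=cam("wrist",s)
k=blobs(im,(0,0,0),(180,255,60),(290,85,365,165))[0]; (u,v),rad=cv2.minEnclosingCircle(k)
H=plane(c,[(u,v)],.062)[0]; print('head',u,v,rad,H)
# handle: pixel rows 200..270 centre
m=cv2.inRange(cv2.cvtColor(im,cv2.COLOR_RGB2HSV),(10,60,90),(30,255,255)); 
pts=[]
for y in range(160,282):
    x=np.where(m[y,300:350])[0]
    if len(x)>5: pts.append((300+(x[0]+x[-1])/2,y))
P=plane(c,pts,.043); f=np.polyfit(P[:,1],P[:,0],1)
d=-np.array([f[0],1]); d/=np.linalg.norm(d); print('handle dir',d,'deg',np.degrees(np.arctan2(-d[1],-d[0])),'axis x at head y',np.polyval(f,H[1]))
X=rot(s["tcp_rot"]).as_matrix(); print('tool x deg',np.degrees(np.arctan2(X[1,0],X[0,0])))
k=blobs(im,(10,60,90),(30,255,255),(300,150,350,300))[0]; yb=k[:,0,1].max(); E=plane(c,[(325,yb)],.035)[0]; print('end',E,np.hypot(*(E-H)[:2]))
g=H[:2]+.05*d; print('grip',g,'shift units',(g-s["ee_pos"][:2])/.75,'dz',(.031+.006-s["ee_pos"][2])/.75)
E
```

```text
head 325.0 126.74038696289062 26.815170288085938 [ 0.45949357 -0.32908364  0.062     ]
handle dir [-0.1888344  -0.98200895] deg 79.1152313270334 axis x at head y 0.45994766659345243
tool x deg 79.42755172876932
end [ 0.42354523 -0.52603803  0.035     ] 0.20020818121684567
grip [ 0.45005185 -0.37818409] shift units [ 0.00276934 -0.00216736] dz -0.3135395005275349
```

```bash
python3 -m handwheel '[1,0.003,-0.002,-0.08,-0.002, 1,0.003,-0.002,-0.16,-0.002, 1,0.003,-0.002,-0.24,-0.002, 1,0.003,-0.002,-0.29,-0.002, 1,0.003,-0.002,-0.312,-0.002, 1,0.003,-0.002,-0.312,-0.002, 0,0.003,-0.002,-0.312,-0.002, -1,0.003,-0.002,-0.312,-0.002, -1,0.003,-0.002,-0.312,-0.002, -1,0.003,-0.002,-0.312,-0.002, -1,0.003,-0.002,-0.312,-0.002, -1,0.003,-0.002,-0.312,-0.002, -1,0.003,-0.002,-0.312,-0.002, -1,0.003,-0.002,-0.312,-0.002]' 57
```

```text
clock: 4.5
ee_pos: [0.4504, -0.38, 0.0381]
tcp_rot: [0.0, 0.772, 0.636, -0.0]
ft_force: [-0.8, -0.1, 6.1]
width: 0.017
grasp_force: 58.3
```

```bash
python3 -m handwheel '[-1,0,0,0.05,0, -1,0,0,0.12,0, -1,0,0,0.2,0, -1,-0.01,0.06,0.24,0, -1,-0.02,0.14,0.24,0, -1,-0.025,0.2,0.24,0, -1,-0.025,0.23,0.24,0, -1,-0.025,0.23,0.24,0, -1,-0.025,0.23,0.24,0, -1,-0.025,0.23,0.24,0]'
python3 - <<'E'
from h import *
s=r.observe(); im=eyes.capture("wrist"); c=cam("wrist",s)
sc=eyes.capture("scene"); tp=eyes.capture("top")
cv2.imwrite("pics/w2.png",im[:,:,::-1]); cv2.imwrite("pics/s2.png",cv2.resize(sc[130:310,240:480,::-1],None,fx=3,fy=3))
R1=[]
for n,i,b in (("top",tp,(310,200,360,250)),("scene",sc,(310,180,360,215)),("wrist",im,None)):
    ks=blobs(i,(0,150,90),(6,255,255),b)
    if ks:
        k=ks[0]; (u,v),rd=cv2.minEnclosingCircle(k); M=cv2.moments(k); cc=c if n=="wrist" else cam(n)
        print(n,cv2.contourArea(k),u,v,rd,M['m10']/M['m00'],M['m01']/M['m00'],plane(cc,[(u,v)],.111)[0])
print(s['ee_pos'],s['torque'],s['ft_force'])
E
```

```text
clock: 5.75
ee_pos: [0.4317, -0.2083, 0.217]
tcp_rot: [0.0, 0.772, 0.636, -0.0]
ft_force: [0.3, 0.9, -2.8]
width: 0.017
grasp_force: 57.2
top 50.5 335.78570556640625 223.7857208251953 4.385848045349121 335.7656765676567 223.8151815181518 [ 0.44099828 -0.06070337  0.111     ]
scene 27.0 332.5 194.75 3.5795552730560303 332.5740740740741 195.21604938271605 [ 0.4426728  -0.05731787  0.111     ]Traceback (most recent call last):
  File "<stdin>", line 10, in <module>
ZeroDivisionError: float division by zero
```

View pics/w2.png

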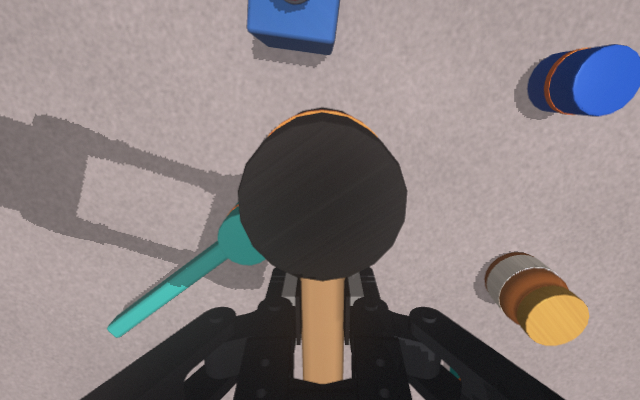

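View pics/s2.png

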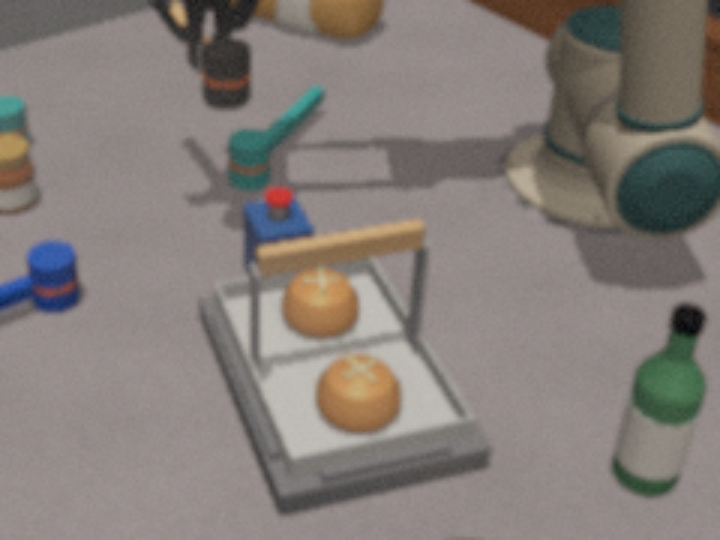

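The mallet is held level, with its head at wrist pixel (322,194). In the scene crop the pin at (279,197) is up and clear. I move over the pin and then press down.

```bash
python3 -m handwheel '[-1,0,0.06,0,0, -1,0,0.12,0,0, -1,0,0.13,0,0, -1,0,0.13,-0.04,0, -1,0,0.13,-0.075,0, -1,0,0.13,-0.075,0, -1,0,0.13,-0.075,0]' 60 && python3 -m handwheel '[-1,0,0,-0.02,0, -1,0,0,-0.04,0, -1,0,0,-0.04,0, -1,0,0,-0.04,0]' 60
python3 - <<'E'
from h import *
cv2.imwrite("pics/s3.png",cv2.resize(eyes.capture("scene")[130:250,240:400,::-1],None,fx=4,fy=4)); print(r.observe()['torque'])
E
```

```text
clock: 6.78
ee_pos: [0.4324, -0.1107, 0.1619]
tcp_rot: [0.001, 0.772, 0.636, 0.0]
ft_force: [-0.3, 0.1, -2.8]
width: 0.0172
grasp_force: 59.1
clock: 7.28
ee_pos: [0.433, -0.1107, 0.1324]
tcp_rot: [0.002, 0.772, 0.636, 0.001]
ft_force: [1.6, -2.6, 0.5]
width: 0.0173
grasp_force: 60.0
[-0.17496583 -0.0710965  -0.05403392]
```

View pics/s3.png

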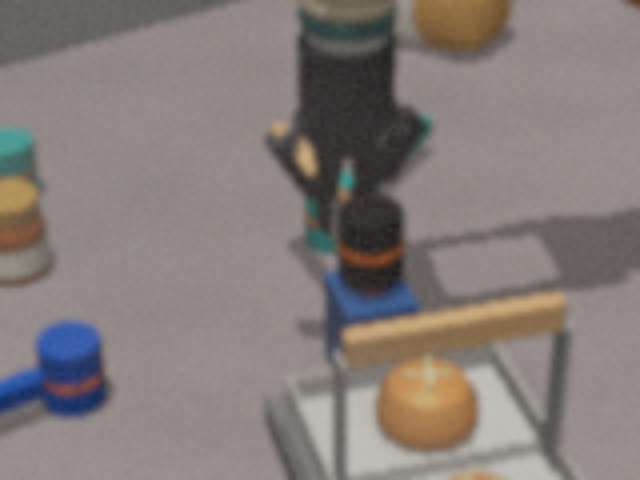

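```bash
python3 -m handwheel '[-1,0,0,-0.004,0, -1,0,0,-0.008,0, -1,0,0,-0.008,0]' 60
```

```text
clock: 7.7
ee_pos: [0.433, -0.1128, 0.1286]
tcp_rot: [0.004, 0.771, 0.637, -0.001]
ft_force: [-5.7, -7.7, 19.6]
width: 0.0173
grasp_force: 64.3
```

```bash
python3 -m handwheel '[-1,0,0,0.04,0, -1,0,0,0.11,0, -1,0,-0.06,0.12,0, -1,0.01,-0.13,0.12,0, -1,0.02,-0.2,0.12,0, -1,0.025,-0.25,0.12,0, -1,0.025,-0.25,0.12,0, -1,0.025,-0.25,0.12,0]' 60
python3 - <<'E'
from h import *
tp=eyes.capture("top"); sc=eyes.capture("scene"); ct,cs=cam("top"),cam("scene")
for n,i,b,c in (("top",tp,(310,200,360,250),ct),("scene",sc,(310,180,360,215),cs)):
    k=blobs(i,(0,150,90),(6,255,255),b)[0]; (u,v),rd=cv2.minEnclosingCircle(k)
    print(n,cv2.contourArea(k),u,v,rd,plane(c,[(u,v)],.111)[0],plane(c,[(u,v)],.095)[0])
a=cv2.resize(sc[165:225,290:410,::-1],(720,360),interpolation=cv2.INTER_CUBIC); b=cv2.resize(tp[190:240,300:400,::-1],(480,240),interpolation=cv2.INTER_CUBIC)
w=cv2.resize(eyes.capture("wrist")[100:300,200:440,::-1],(240,200))
o=np.zeros((600,720,3),np.uint8); o[:360]=a; o[360:,:480]=b; o[360:560,480:]=w; cv2.imwrite("pics/p4.png",o)
print(r.observe()['ee_pos'])
E
```

```text
clock: 8.7
ee_pos: [0.4496, -0.2964, 0.2145]
tcp_rot: [-0.001, 0.772, 0.636, 0.0]
ft_force: [1.0, -0.3, -3.5]
width: 0.0175
grasp_force: 60.7
top 44.5 335.5 224.5 4.301262855529785 [ 0.43892599 -0.05992894  0.111     ] [ 0.44167358 -0.06046036  0.095     ]
scene 14.5 332.0 199.5 3.0414812564849854 [ 0.45937908 -0.03693813  0.111     ] [ 0.44551733 -0.05561651  0.095     ]
[ 0.45000678 -0.29596018  0.21501987]
```

View pics/p4.png

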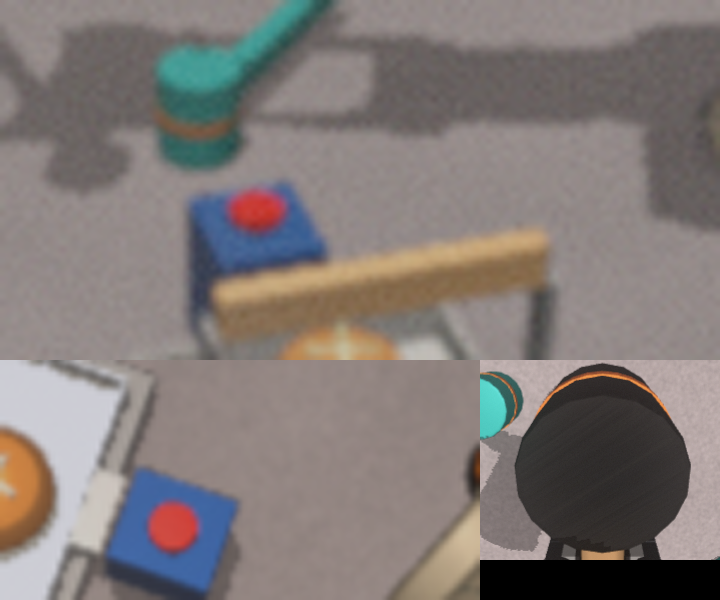

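The pin is fully down: its head sits near the housing top at (257,210) in the scene part, and the brass bolt is gone from over the lug in the top part. The mallet is slightly nose-up in the fingers. I put it back where it stood.

```bash
python3 -m handwheel '[-1,0,-0.06,-0.04,0, -1,0,-0.11,-0.1,0, -1,0,-0.11,-0.16,0, -1,0,-0.11,-0.2,0, -1,0,-0.11,-0.22,0, -1,0,-0.11,-0.23,0, -1,0,-0.11,-0.236,0, -1,0,-0.11,-0.236,0, -1,0,-0.11,-0.236,0]' && python3 -m handwheel '[-0.5,0,0,0,0, -0.4,0,0,0,0, -0.3,0,0,0,0, 0,0,0,0,0, 1,0,0,0,0, 1,0,0,0,0, 1,0,0,0,0, 1,0,0,0,0]' && python3 -m handwheel '[1,0,0,0.04,0, 1,0,0,0.12,0, 1,0,0,0.2,0, 1,0,0,0.28,0, 1,0,0,0.312,0, 1,0,0,0.312,0, 1,0,0,0.312,0]'
python3 - <<'E'
from h import *
s=r.observe(); im=eyes.capture("wrist"); c=cam("wrist",s)
k=blobs(im,(0,0,0),(180,255,60),(270,65,385,185))[0]; (u,v),rad=cv2.minEnclosingCircle(k)
print('head',u,v,rad,plane(c,[(u,v)],.062)[0],s['ee_pos'])
tp=eyes.capture("top"); ct=cam("top")
# rim corner-based tray: bar
k=blobs(tp,(14,60,90),(28,255,255),(262,165,290,225)); 
b=cv2.resize(tp[160:260,210:360,::-1],(600,400),interpolation=cv2.INTER_CUBIC); o=np.zeros((600,600,3),np.uint8); o[:400]=b; o[400:,:320]=im[::2,::2,::-1]
cv2.imwrite("pics/p5.png",o)
E
```

```text
clock: 9.98
ee_pos: [0.4507, -0.3802, 0.039]
tcp_rot: [0.001, 0.772, 0.636, 0.0]
ft_force: [1.2, -0.5, -3.4]
width: 0.017
grasp_force: 60.5
clock: 10.98
ee_pos: [0.4503, -0.3798, 0.0381]
tcp_rot: [0.0, 0.772, 0.636, 0.0]
ft_force: [-0.0, -0.6, 0.7]
width: 0.0859
grasp_force: 0.0
clock: 11.85
ee_pos: [0.4496, -0.3791, 0.2704]
tcp_rot: [-0.001, 0.772, 0.636, -0.0]
ft_force: [-0.5, 0.4, -1.2]
width: 0.0853
grasp_force: 0.0
head 323.5 122.67646789550781 27.04692840576172 [ 0.46029948 -0.32703493  0.062     ] [ 0.44964268 -0.37909839  0.27039111]
```

View pics/p5.png

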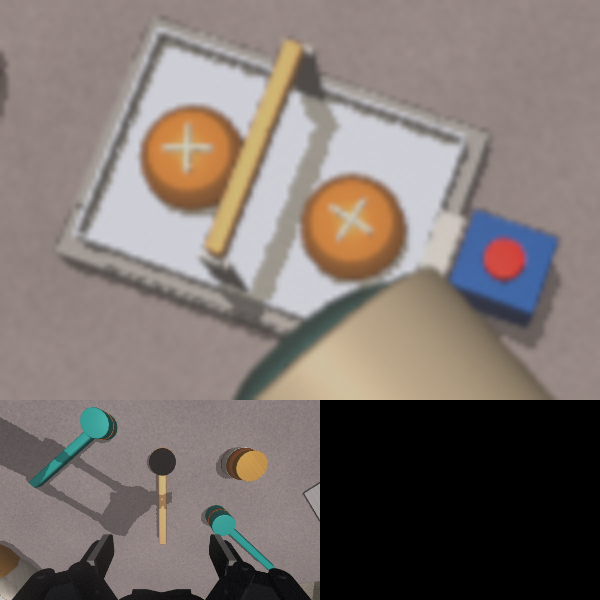

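The mallet is standing back on the counter (wrist inset (162,462)), and the bar is visible from crop (291,42) to (215,250). I locate the bar.

```bash
python3 - <<'E'
from h import *
ct=cam("top"); s=r.observe()
P=plane(ct,[(282.75,170.5),(263.75,222.5)],.185); C=P.mean(0); d=P[0]-P[1]
print(P,C,'len',np.hypot(*d[:2]),'tray x deg',np.degrees(np.arctan2(d[1],d[0])))
pin=np.array([.4415,-.0608]); e=C[:2]-pin; print('from pin',np.hypot(*e),'yaw',np.degrees(np.arctan2(e[1],e[0]))-90)
X=rot(s["tcp_rot"]).as_matrix(); print('tool y deg',np.degrees(np.arctan2(X[1,1],X[0,1])),'shift',(C[:2]-s['ee_pos'][:2])/.75)
E
```

```text
[[0.57234741 0.0894969  0.185     ]
 [0.42683348 0.13392885 0.185     ]] [0.49959045 0.11171288 0.185     ] len 0.15214632026720118 tray x deg -16.97978863140876
from pin 0.18203074778434747 yaw -18.60997858878288
tool y deg -11.020705346864561 shift [0.06666347 0.65437284]
```

```bash
python3 -m handwheel '[1,0,0.02,0.08,0, 1,0.067,0.655,0.08,0.461, 1,0.067,0.655,0.08,0.461, 1,0.067,0.655,0.08,0.461, 1,0.067,0.655,0.08,0.461, 1,0.067,0.655,0.08,0.461, 1,0.067,0.655,0.08,0.461, 1,0.067,0.655,0.08,0.461, 1,0.067,0.655,0.08,0.461, 1,0.067,0.655,0.08,0.461, 1,0.067,0.655,0.08,0.461, 1,0.067,0.655,0.08,0.461, 1,0.067,0.655,0.08,0.461]'
python3 - <<'E'
from h import *
s=r.observe(); im=eyes.capture("wrist"); c=cam("wrist",s); print(s['ee_pos'])
X=rot(s["tcp_rot"]).as_matrix(); print('tool y deg',np.degrees(np.arctan2(X[1,1],X[0,1])))
for k in blobs(im,(13,70,110),(26,190,255),None,3):
    q=cv2.minAreaRect(k); B=cv2.boxPoints(q); print(cv2.contourArea(k),q,np.round(plane(c,B,.185)[:,:2],4).tolist(),plane(c,[q[0]],.185)[0])
cv2.imwrite("pics/w6.png",im[:,:,::-1])
E
```

```text
clock: 13.58
ee_pos: [0.5005, 0.1104, 0.332]
tcp_rot: [-0.0, 0.158, 0.987, -0.0]
ft_force: [0.3, 0.2, 0.2]
width: 0.0854
grasp_force: 0.0
[0.50054465 0.11037322 0.33196491]
tool y deg 71.84222291904975
2764.0 ((326.5, 184.5), (179.0, 17.0), 90.0) [[0.4255, 0.1327], [0.4294, 0.1449], [0.5762, 0.0988], [0.5715, 0.0842]] [0.49407028 0.1172647  0.185     ]
2678.5 ((265.36529541015625, 155.08807373046875), (64.92737579345703, 56.93741989135742), 30.256441116333008) [[0.4514, 0.0436], [0.4229, 0.0799], [0.46, 0.1127], [0.4913, 0.0767]] [0.4556897  0.07835274 0.185     ]
2191.5 ((380.5880432128906, 162.51600646972656), (57.153907775878906, 56.79613494873047), 10.30484676361084) [[0.5001, 0.1334], [0.4593, 0.1539], [0.4807, 0.1937], [0.5231, 0.1752]] [0.49015974 0.16424922 0.185     ]
```

View pics/w6.png

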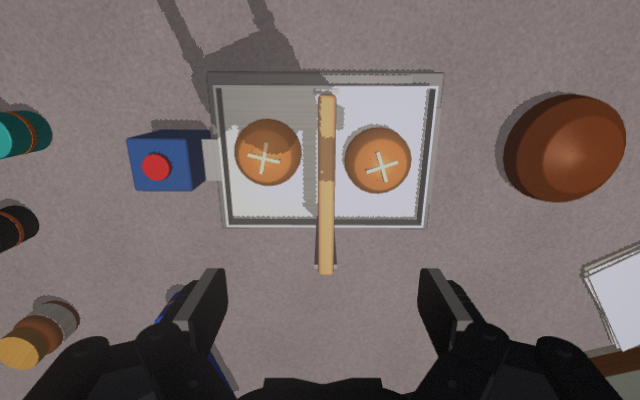

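Bar ends at (328,95) and (326,274). The gripper is aligned within half a degree and needs about 3 mm more in +y. I descend and grip.

```bash
python3 -m handwheel '[1,0,0.003,-0.06,0.001, 1,0,0.003,-0.12,0.001, 1,0,0.003,-0.17,0.001, 1,0,0.003,-0.195,0.001, 1,0,0.003,-0.205,0.001, 1,0,0.003,-0.205,0.001, 0,0,0.003,-0.205,0.001, -0.4,0,0.003,-0.205,0.001, -1,0,0.003,-0.205,0.001, -1,0,0.003,-0.205,0.001, -1,0,0.003,-0.205,0.001, -1,0,0.003,-0.205,0.001, -1,0,0.003,-0.205,0.001]' 60 && python3 -c "
from station import r; s=r.observe(); print(s['ft_force'],s['torque'])"
```

```text
clock: 15.25
ee_pos: [0.5006, 0.1136, 0.1787]
tcp_rot: [0.0, 0.155, 0.988, -0.0]
ft_force: [-1.6, -1.4, 5.2]
width: 0.0132
grasp_force: 59.9
[-1.63648089 -1.41977436  5.15416371] [-0.1890845   0.15516357  0.07137038]
```

```bash
python3 -m handwheel '[-1,0,0,0.004,0, -1,0,0,0.008,0, -1,0,0,0.012,0, -1,0,0,0.016,0, -1,0,0,0.016,0, -1,0,0,0.016,0]'
```

```text
clock: 16.0
ee_pos: [0.5005, 0.1137, 0.1903]
tcp_rot: [-0.0, 0.155, 0.988, 0.0]
ft_force: [-0.7, 0.3, -6.2]
width: 0.0126
grasp_force: 58.5
```

Force is −6 N, which is the tray's own weight, so it is unlocked. I continue gently.

```bash
python3 -m handwheel '[-1,0,0,0.006,0, -1,0,0,0.016,0, -1,0,0,0.028,0, -1,0,0,0.04,0, -1,0,0,0.052,0, -1,0,0,0.064,0, -1,0,0,0.076,0, -1,0,0,0.088,0, -1,0,0,0.1,0, -1,0,0,0.109,0, -1,0,0,0.115,0, -1,0,0,0.118,0, -1,0,0,0.118,0, -1,0,0,0.118,0, -1,0,0,0.118,0, -1,0,0,0.118,0, -1,0,0,0.118,0, -1,0,0,0.118,0]'
python3 - <<'E'
from h import *
s=r.observe(); print(s['ft_force'],s['torque'],np.abs(s['qd']).max())
im=eyes.capture("wrist"); sc=eyes.capture("scene")
o=np.zeros((600,760,3),np.uint8); o[:400,:640]=cv2.resize(sc[100:300,200:520,::-1],(640,400)); o[400:,:320]=im[::2,::2,::-1]; cv2.imwrite("pics/p7.png",o)
E
```

```text
clock: 18.25
ee_pos: [0.5005, 0.1137, 0.2788]
tcp_rot: [-0.0, 0.155, 0.988, 0.0]
ft_force: [0.0, -0.4, -6.8]
width: 0.0135
grasp_force: 58.5
[ 0.03991411 -0.35858278 -6.78595716] [ 0.04548521 -0.0001743  -0.00971111] 0.002301973512353143
```

View pics/p7.png

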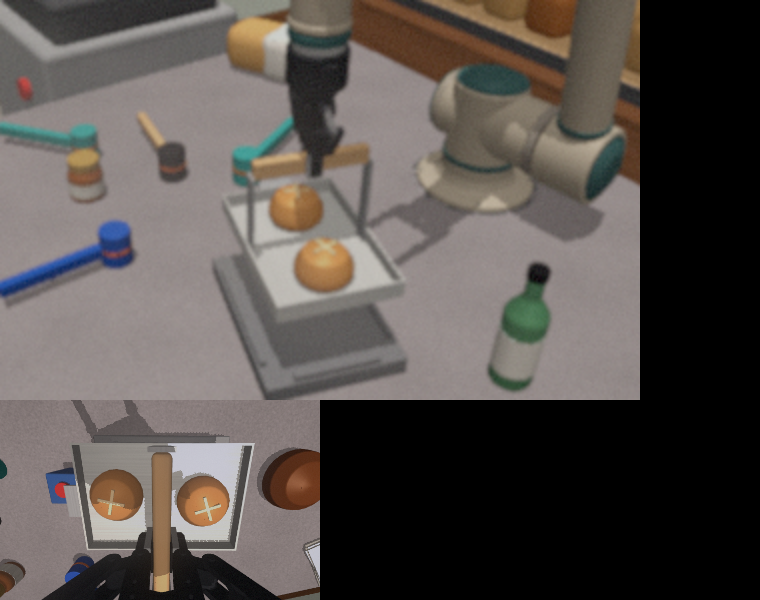

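The tray is 10 cm up and level (moments about 0), with both rolls in it. The mallet stands on the counter, and the bystanders have not moved.

```bash
python3 -c "
from station import r; print(r.sign_off())"
```

```text
the job is handed in; nothing more can be done
None
```

Job handed in: the red pin is struck fully down with the mallet, which stands back on the counter, and the arm is holding the tray level and steady 10 cm above the dock with both rolls in it.

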